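# Screw the solvent tin shut at the handle-maker's bench

### The job

The oblong metal solvent tin was left with its cap loose. Screw it clockwise, as seen from above, fully home and let go. Leave the caps of the round jar and of the tall bottle just as they are: they are in use.

Things in the scene. Friction and masses are not known exactly. Their poses are not given: they have to be found in the camera images.
- tin_wing (a point): Middle of the top edge (157 mm above the bench) of the wing on the oblong metal tin's cap, on the cap's upright axis. Wing: upright bar 52 mm long (x), 14 thick (y), 28 tall, standing on a round black cap 52 mm across. The axes turn with the cap; z up. Tin: 100 x 64 mm, top at 105 mm, clamped in a plywood block fixed to the bench. Fully home, the wing lies parallel to the tin's long sides.
- tin_cap (a joint): Turn of the tin's cap, rad: 0 = fully home at a firm stop, growing as it unscrews counter-clockwise seen from above. It starts between 0.7 and 1.35, so one grasp does it. Even friction, about 0.1 N m; it stays where left, does not rise and cannot come off. Forced past the stop, the grip slips or the wrist yields.
- jar_wing_end (a point): Leave alone: squat round amber glass jar, 82 mm across, fixed in a 105 mm square block; its black cap, 68 mm across, has a like wing with its top at 147 mm. This point: middle of the top edge of one wing end, 26 mm out from the cap axis; x points outward along the wing.
- bottle_wing_end (a point): Leave alone: tall slim white bottle, 60 mm across, fixed in an 85 mm square block; its black cap, 44 mm across, has a like wing with its top at 202 mm. This point: middle of the top edge of one wing end, 26 mm out from the cap axis; x points outward along the wing. The three containers swap places, axes at least 150 mm apart.
Mind the look-alikes: they are no part of the job. What is shaped like the part that bears tin_wing but purple or yellow is not meant.

How it is judged:
By the outcome, as a careful person would: the job done as asked, in the order asked, and still so for the second after the job is handed in, with the robot touching nothing.
It also fails if it takes over 29 s, if anything falls off the work surface, if the arm or the gripper's body presses on something with over 40 N, if the wrist force passes 120 N, or if a joint passes its speed limit or range.

### The arm

A 6-joint arm with a two-finger parallel gripper is mounted at the origin on the work surface. World frame = base frame: x ahead of the robot, y to its left, z up, the work surface at z = 0. Lengths are in m, angles in rad, forces in N, time in s.
With the tool pointing down it reaches from about 0.325 to 0.85 m from the base axis. Payload 4.4 kg.
Tool frame: the origin (TCP) lies at the centre of the arm's flange, where the gripper is bolted on; the fingertips stand 199 mm ahead of it and the grasp point (between the pads) lies manip.tcp_to_grasp ahead of it (manip.tcp_to_grasp is the distance from the TCP to the grasp point, in m); z points along the fingers, y is the line along which they close (so a half turn about z gives the same grasp; the last joint's range is limited). The gripper opens to 94 mm and grips with 3 to 60 N. Pads are 16 mm wide; open, the fingers measure 119 mm over their backs; the gripper's body (75 mm by 177 mm) begins 78 mm behind the grasp point.
Start: joints at [1.167, 0.207, 1.542, -0, 1.393, -0.15], TCP at [0.144, 0.557, 0.405] pointing down, gripper open.
Joint ranges: [-2.73, 2.73], [-0.86, 2.22], [0.23, 2.46], [-1.11, 4.25], [0.08, 2.63], [-2.82, 2.82]. Speed limits (rad/s): [2.79, 2.79, 3.14, 3.14, 3.14, 3.14].

### API

Orientations are given as a rotation vector (axis times angle).
In Python, from cell import get_obs, optics, workorder, manip gives the robot as it stands.
- The arm moves only by the shell command python3 -m jog 'ROWS' [OPENING]. ROWS is JSON, a list of rows, each a list of 4 numbers: the shift along the tool's x, y, z in m, then the turn about the tool's z in rad. In form: [[dx, dy, dz, yaw], ...]. A call has 1 to 12 rows; each row shifts and turns the commanded pose from where the row before left it, along the tool's axes as they then stand; what a row does not reach is not made up. A row lasts 1/8 s, in which the tool goes at most 62.5 mm and 10.7 degrees, less where a joint would pass 70% of its speed; a pose out of reach is approached as far as the arm can. A call with a gripper value outside its range is refused whole. OPENING is the finger opening in m, from 0 to 0.094, set as the call begins (- or left out, the last holds). The fingers move at their own pace and stop on an object; the grip force is fixed at half the most. Time passes only in rows, so rows that do not move let the fingers close. It gives the time, the measured TCP pose, the force, the opening and the grip force at its end, in the units of the state.
- get_obs(): the state, without advancing time (a new reading comes with each control period).
- optics.snapshot(name): name is "side" or "top"; returns a dict with "color" (420x560x3 uint8, red, green, blue), "range_z" (420x560 float32, m along the optical axis (not along the pixel's ray), 0 where there is no reading), "fov_y" (degrees; the focal length in pixels is half the picture's height over the tangent of half this angle, whatever the lens; pixels are square), "cx", "cy" (the principal point, pixels), "k1" (the pictures are not rectified: a ray, as slopes to the right and down, at radius r is drawn at 1 + k1 r^2 times it, then the intrinsics apply), "world_from_camera" (4x4, takes a point from camera to world coordinates). Camera axes: x right, y up, looking along -z (the intrinsics and any distortion apply to the point x, -y, -z); pixel columns grow to the right and rows downward; lengths in m; the calibration is good to about 2 mm. A picture is of the moment at which its call begins.
- workorder.close_job(): hands the job in; it is judged then, once.
Trained networks look in a picture, given as the dict that the camera call returned (one of the last four; its "shot" number tells which), for a name from the list of things; names that differ only in an ending like _2 or _b are one class to them, and where a whole thing is asked for, a point or a joint stands for the part that bears it (a point fixed in the world has none). Each returns a list of dicts, best first, with "p" (0 to 1); they miss things now and then, are a little off and sometimes report something else, mostly with a low value. They report only what shows in the picture. A call takes as long as a camera call. They do not tell look-alikes from the thing itself.
- optics.search_frame(query, picture): "extent" ([left, top, right, bottom] in pixels, round what is visible of it).
- optics.trace(query, picture): "region" (420x560 bool, what is visible of it) and "extent" ([left, top, right, bottom] in pixels, round what is visible of it).
The state is a dict: "t": time; "q": joint angles; "qvel": joint speeds; "joint_efforts": joint torques, N m; "ee_pos": TCP position; "tcp_rot": TCP orientation; "contact_force": force on the tool from outside, world axes, zero at the start; "ft_torque": the same for the moment, N m; "gripper_width": opening from 0.0 (shut) to 1.0 (fully open); "grasp_force": force on a finger pad.
Only numpy, scipy, OpenCV 4.12 (cv2) and the standard library are available. Lean on these libraries where they do the work, as an engineer would, in place of code of your own. Each camera call takes 0.05 s, during which the arm holds its last target. There are 200 camera calls.

## Working session

There is one attempt and no reset: what is moved stays moved. The work goes in short steps, Python scripts to look and compute and a shell command to move; the robot and the scene stay as the last step left them, time stands still between calls to the robot, and variables do not carry over. Pictures are saved under pics/ and viewed, at most 10 in all, crops included, and the job is handed in when it is done.

```bash
mkdir -p pics; cat > h.py <<'E'
import numpy as np, cv2
from cell import get_obs, optics, workorder, manip
def cloud(s):
    H,W=s["range_z"].shape; f=H/2/np.tan(np.radians(s["fov_y"])/2)
    K=np.array([[f,0,s["cx"]],[0,f,s["cy"]],[0,0,1.]])
    u,v=np.meshgrid(np.arange(W),np.arange(H))
    p=cv2.undistortPoints(np.stack([u,v],-1).reshape(-1,1,2).astype(float),K,np.array([s["k1"],0,0,0,0.])).reshape(H,W,2)
    z=s["range_z"]; c=np.stack([p[...,0]*z,-p[...,1]*z,-z,np.ones_like(z)],-1)
    return (c@s["world_from_camera"].T)[...,:3]
E
python3 - <<'E'
from h import *
o=get_obs();print({k:np.round(v,3) for k,v in o.items()},manip.tcp_to_grasp)
for n in("top","side"):
    s=optics.snapshot(n);P=cloud(s);cv2.imwrite(f"pics/{n}0.png",s["color"][...,::-1])
    print(n,np.round(s["world_from_camera"],2).tolist(),s["k1"])
    for q in("tin_wing","jar_wing_end","bottle_wing_end"):
        for d in optics.trace(q,s):
            m=d["region"]&(s["range_z"]>0); x=P[m]
            if len(x)<10: print(q,d["p"],len(x));continue
            zt=np.percentile(x[:,2],97); t=x[x[:,2]>zt-.006]
            (c,sz,a)=cv2.minAreaRect(t[:,:2].astype(np.float32)*1000)
            ev=np.linalg.eigh(np.cov(t[:,:2].T))[1][:,1]
            print(q,round(d["p"],2),np.round(d["extent"]),"ztop",zt.round(4),"n",len(t),"ctr",np.round(c),"size",np.round(sz),"ang",np.degrees(np.arctan2(ev[1],ev[0])).round(1),"col",s["color"][m].mean(0).round())
E
```

```text
{'t': np.float64(0.0), 'q': array([ 1.166,  0.207,  1.543, -0.   ,  1.394, -0.151]), 'qvel': array([-0.001,  0.001, -0.002, -0.001,  0.001, -0.001]), 'joint_efforts': array([ 0.0000e+00, -3.7089e+01, -2.8141e+01,  7.0000e-02,  3.6000e-02,
       -0.0000e+00]), 'ee_pos': array([0.144, 0.556, 0.404]), 'tcp_rot': array([-3.970e-01, -3.116e+00,  3.000e-03]), 'contact_force': array([ 0.642, -0.521,  0.815]), 'ft_torque': array([ 0.028, -0.083,  0.026]), 'grasp_force': np.float64(0.0), 'gripper_width': np.float64(1.0)} 0.1804
top [[-0.02, 1.0, -0.08, 0.43], [-1.0, -0.02, -0.01, 0.03], [-0.01, 0.08, 1.0, 1.04], [0.0, 0.0, 0.0, 1.0]] -0.14060008895419676
tin_wing 0.79 [423. 254. 449. 282.] ztop 0.159 n 182 ctr [ 372. -284.] size [15. 53.] ang 161.8 col [85. 72. 66.]
tin_wing 0.65 [296. 241. 323. 270.] ztop 0.1591 n 176 ctr [402. -14.] size [14. 50.] ang 174.9 col [102.  89.  76.]
tin_wing 0.63 [112. 127. 134. 155.] ztop 0.1594 n 178 ctr [649. 375.] size [16. 51.] ang 172.0 col [77. 64. 55.]
tin_wing 0.57 [298. 147. 326. 178.] ztop 0.1594 n 177 ctr [594. -22.] size [51. 14.] ang -149.3 col [9
[... 481 characters left out ...]
900870721
tin_wing 0.89 [308. 209. 332. 234.] ztop 0.1588 n 79 ctr [592. -24.] size [56. 15.] ang -150.0 col [46. 38. 35.]
tin_wing 0.86 [285. 303. 318. 333.] ztop 0.1574 n 173 ctr [ 370. -287.] size [16. 52.] ang 160.9 col [40. 36. 35.]
tin_wing 0.73 [241. 233. 263. 256.] ztop 0.1585 n 106 ctr [399. -15.] size [19. 48.] ang 171.2 col [38. 33. 32.]
tin_wing 0.56 [255. 148. 270. 163.] ztop 0.1598 n 49 ctr [612. 305.] size [184.  46.] ang 62.1 col [40. 33. 31.]
jar_wing_end 0.62 [357. 254. 388. 284.] ztop 0.1475 n 90 ctr [ 593. -227.] size [51. 12.] ang -147.1 col [42. 35. 32.]
bottle_wing_end 0.59 [260. 161. 276. 184.] ztop 0.2038 n 59 ctr [572. 206.] size [52. 16.] ang 89.0 col [39. 37. 33.]
```

View pics/top0.png

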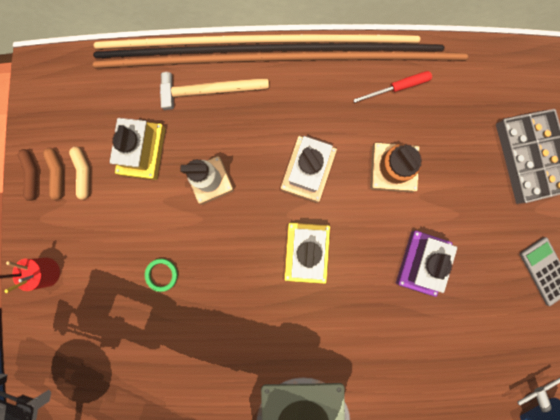

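View pics/side0.png

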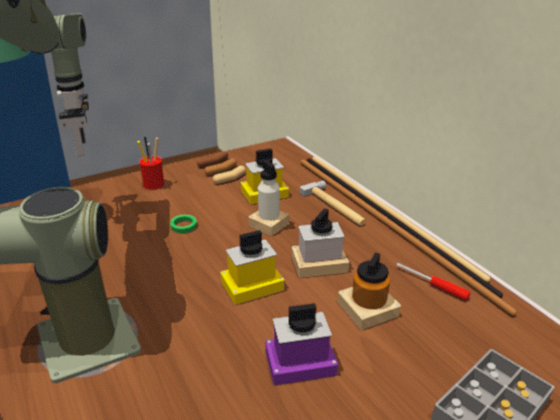

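The tops agree in the two views for each wing. The oblong tin in the plywood block is at top (311,160) / side (320,225). The tins at (125,138) and (310,253) have yellow blocks, and the one at (437,265) has a purple block, so those three are look-alikes. The jar is at (402,163) and the bottle at (200,175). Next I'll measure the tin's angle.

```bash
cat > m.py <<'E'
from h import *
def ang(t):
    (c,sz,_)=r=cv2.minAreaRect(t[:,:2].astype(np.float32)*1000); b=cv2.boxPoints(r); e=[b[1]-b[0],b[2]-b[1]]
    l=max(e,key=np.linalg.norm); return np.round(c,1),np.round(sz,1),round(np.degrees(np.arctan(l[1]/l[0])),1),len(t)
def meas():
    for n in("top","side"):
        s=optics.snapshot(n);P=cloud(s).reshape(-1,3)
        P=P[(s["range_z"]>0).ravel()]
        P=P[np.hypot(P[:,0]-.593,P[:,1]+.023)<.075]
        for nm,lo,hi in(("wing",.152,.166),("tin top",.101,.111)):
            t=P[(P[:,2]>lo)&(P[:,2]<hi)]
            if len(t)>20: print(n,nm,"z",np.median(t[:,2]).round(4),ang(t))
if __name__=="__main__": meas()
E
python3 - <<'E'
from m import *
from scipy.spatial.transform import Rotation as R
meas(); o=get_obs(); M=R.from_rotvec(o["tcp_rot"]).as_matrix()
print(M.round(4)); print("tool shift to (.593,-.023,.35):",M.T@(np.array([.593,-.023,.45])-o["ee_pos"]),"y heading",np.degrees(np.arctan2(M[1,1],M[0,1])))
E
```

```text
top wing z 0.1571 (array([594. , -21.6]), array([52.1, 14.3]), np.float32(30.9), 184)
top tin top z 0.1053 (array([594.4, -21.7]), array([ 65.8, 103.1]), np.float32(-19.8), 935)
side wing z 0.1567 (array([592.9, -23.7]), array([54. , 14.7]), np.float32(29.6), 80)
side tin top z 0.1055 (array([593.5, -23.5]), array([ 69.3, 102.6]), np.float32(-19.4), 455)
[[-0.968   0.2511 -0.    ]
 [ 0.2511  0.968  -0.    ]
 [ 0.     -0.     -1.    ]]
tool shift to (.593,-.023,.35): [-0.57976011 -0.44837543 -0.04538069] y heading 75.45945570569285
```

Wing top is 157 mm and tin top 105 mm, both as given. The cap is 50° (0.875 rad) open, which is within range. Now I'll travel above the tin.

```bash
python3 -m jog '[[-0.048,-0.037,-0.004,0],[-0.048,-0.037,-0.004,0],[-0.048,-0.037,-0.004,0],[-0.048,-0.037,-0.004,0],[-0.048,-0.037,-0.004,0],[-0.048,-0.037,-0.004,0],[-0.048,-0.037,-0.004,0],[-0.048,-0.037,-0.004,0],[-0.048,-0.037,-0.004,0],[-0.048,-0.037,-0.004,0],[-0.048,-0.037,-0.004,0],[-0.048,-0.037,0,0]]' 0.06
python3 -m jog '[[0,0,0,-0.157],[0,0,0,-0.157],[0,0,0,-0.157],[0,0,0,-0.157],[0,0,0,-0.155],[0,0,0,0],[0,0,0,0]]'
python3 - <<'E'
from h import *
from scipy.spatial.transform import Rotation as R
o=get_obs(); M=R.from_rotvec(o["tcp_rot"]).as_matrix()
print(o["q"].round(2),o["ee_pos"],"shift",M.T@(np.array([.5935,-.0227,.332])-o["ee_pos"]),"y heading",np.degrees(np.arctan2(M[1,1],M[0,1])))
E
```

```text
t: 2.0
ee_pos: [0.5915, -0.0196, 0.4493]
tcp_rot: [0.398, 3.115, 0.0]
contact_force: [1.2, 1.0, -0.1]
gripper_width: 0.641
grasp_force: 0.0
t: 2.88
ee_pos: [0.5904, -0.0178, 0.4487]
tcp_rot: [-0.818, 3.033, -0.0]
contact_force: [0.0, -0.1, -0.0]
gripper_width: 0.637
grasp_force: 0.0
[-0.18  0.21  1.45  0.    1.49 -2.27] [ 0.59043895 -0.01780531  0.4486772 ] shift [-0.00018087 -0.00576846  0.11667729] y heading 120.19882605660987
```

```bash
python3 -m jog '[[0,-0.006,0.03,0],[0,0,0.03,0],[0,0,0.03,0],[0,0,0.016,0],[0,0,0.010,0],[0,0,0,0],[0,0,0,0]]'
python3 -m jog '[[0,0,0,0],[0,0,0,0],[0,0,0,0],[0,0,0,0],[0,0,0,0],[0,0,0,0]]' 0
```

```text
t: 3.75
ee_pos: [0.594, -0.0231, 0.3339]
tcp_rot: [-0.821, 3.03, -0.002]
contact_force: [-0.1, 0.0, 0.3]
gripper_width: 0.641
grasp_force: 0.0
t: 4.5
ee_pos: [0.5936, -0.0231, 0.3327]
tcp_rot: [-0.822, 3.032, -0.001]
contact_force: [0.8, 0.2, 0.2]
gripper_width: 0.147
grasp_force: 30.0
```

```bash
python3 -m jog '[[0,0,0,0.12],[0,0,0,0.12],[0,0,0,0.12],[0,0,0,0.12],[0,0,0,0.12],[0,0,0,0.12],[0,0,0,0.1],[0,0,0,0],[0,0,0,0]]'
python3 -c "from h import *;o=get_obs();print(o['ft_torque'],o['q'])"
python3 -m jog '[[0,0,0,0.03],[0,0,0,0.03],[0,0,0,0.03],[0,0,0,0],[0,0,0,0]]'
python3 -c "from h import *;o=get_obs();print(o['ft_torque'],o['q'])"
```

```text
t: 5.62
ee_pos: [0.5935, -0.0225, 0.3326]
tcp_rot: [-0.453, -3.108, -0.003]
contact_force: [0.4, 3.6, 0.4]
gripper_width: 0.146
grasp_force: 30.0
[ 0.63780841 -0.03252218 -0.10034578] [-0.18385868  0.31209865  1.5652331   0.00166057  1.26457989 -1.46554887]
t: 6.25
ee_pos: [0.5935, -0.0224, 0.3327]
tcp_rot: [-0.594, -3.085, -0.002]
contact_force: [-0.1, 4.6, 0.1]
gripper_width: 0.142
grasp_force: 30.2
[ 1.0812126  -0.16139737  0.40696577] [-1.83607965e-01  3.12069168e-01  1.56516808e+00  1.24660887e-03
  1.26443049e+00 -1.37458923e+00]
```

```bash
python3 -m jog '[[0,0,0,0.03],[0,0,0,0.03],[0,0,0,0],[0,0,0,0]]'
python3 -c "from h import *;o=get_obs();print(o['ft_torque'],o['q'])"
```

```text
t: 6.75
ee_pos: [0.5935, -0.0223, 0.3326]
tcp_rot: [-0.684, -3.066, -0.001]
contact_force: [0.4, 4.2, 0.9]
gripper_width: 0.153
grasp_force: 32.0
[ 1.01054514 -0.09440137  0.7574733 ] [-1.83460258e-01  3.12064262e-01  1.56520888e+00  9.45762270e-04
  1.26441537e+00 -1.31558146e+00]
```

Firm stop felt: the moment climbs to 0.76 N m. Now I'll release, rise and look.

```bash
python3 -m jog '[[0,0,0,0],[0,0,0,0],[0,0,0,0],[0,0,0,0]]' 0.06
python3 -m jog '[[0,0,-0.02,0],[0,0,-0.04,0],[0,0,-0.05,0],[0.06,0,0,0],[0.06,0,0,0],[0.06,0,0,0],[0,0,0,0],[0,0,0,0]]'
python3 m.py; python3 -c "
from h import *
s=optics.snapshot('top');cv2.imwrite('pics/top1.png',s['color'][...,::-1])"
```

```text
t: 7.25
ee_pos: [0.5935, -0.0234, 0.3327]
tcp_rot: [0.688, 3.065, -0.001]
contact_force: [-0.8, 0.5, 0.6]
gripper_width: 0.546
grasp_force: 0.0
t: 8.25
ee_pos: [0.431, 0.0537, 0.4433]
tcp_rot: [0.686, 3.063, -0.0]
contact_force: [-0.5, 0.7, -0.3]
gripper_width: 0.637
grasp_force: 0.0
top wing z 0.1572 (array([593.7, -21.6]), array([14. , 52.1]), np.float32(-21.1), 180)
top tin top z 0.1054 (array([594.4, -21.7]), array([ 65.9, 103.1]), np.float32(-19.7), 935)
side wing z 0.1567 (array([592.4, -25. ]), array([22.1, 51.8]), np.float32(-16.0), 97)
side tin top z 0.1055 (array([593.1, -24.8]), array([ 72. , 102.1]), np.float32(-19.0), 453)
```

View pics/top1.png

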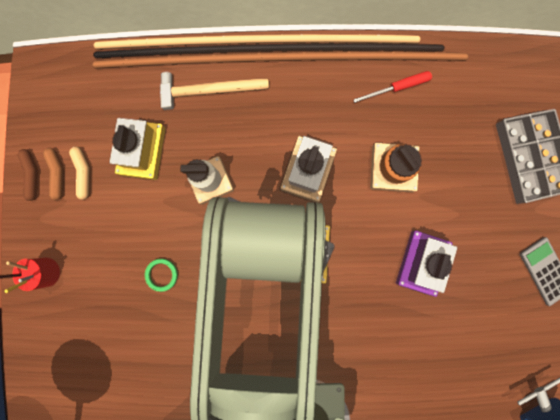

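In the picture the wing at (311,160) lies along the tin's long sides, to within about 1°. The other caps have not moved and the gripper is clear.

```bash
python3 -c "from h import *;print(workorder.close_job())"
```

```text
the job is handed in; nothing more can be done
None
```

The tin's cap is screwed clockwise fully home to its stop and released, the jar and bottle caps were left alone, and the job was handed in after about 8.5 s of robot time.

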